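Press both spring corners of a tilt table to their marks

ROBOT

A 6-joint arm with a two-finger parallel gripper is mounted at the origin on a cart in front of the work surface, level with it; the furniture and walls round the work are solid. World frame = base frame: x ahead of the robot, y to its left, z up, the work surface at z = 0. Lengths are in mm, angles in rad, forces in N, time in s.
With the tool pointing down it reaches from about 350 to 975 mm from the base axis. Payload 7.1 kg.
Tool frame: the origin (TCP) lies on the front face of the gripper's body, between the roots of the fingers; the fingertips stand 80 mm ahead of it and the grasp point (between the pads) lies 61 mm ahead of it (env.tips_ahead is the distance from the TCP to the fingertips, in mm); z points along the fingers, y is the line along which they close (so a half turn about z gives the same grasp; the last joint's range is limited). The gripper opens to 88 mm and grips with 3 to 60 N. Pads are 20 mm wide; open, the fingers measure 115 mm over their backs; the gripper's body (75 mm by 178 mm) begins 61 mm behind the grasp point.
Start: joints at [1.169, 0.423, 1.63, -0, 1.089, -0.019], TCP at [233.417, 579.76, 302.675] pointing down, gripper open.
Joint ranges: [-3, 3], [-0.9, 2.11], [0.09, 2.58], [-1.31, 4.45], [0.11, 2.69], [-2.54, 2.54]. Speed limits (rad/s): [2.39, 2.39, 3.01, 3.14, 3.14, 3.14].

INTERFACE

Orientations are given as a unit quaternion [x, y, z, w].
In Python, from station import env, set_gripper, viewer, workorder gives the robot as it stands. Calls block until the motion is done:
- env.reach(position, orientation): joint-space move of the TCP to a pose.
- env.move_l(position, rot=None, rate=150, f_stop=None): straight line of the TCP; rot=None keeps the orientation; rate is the mean speed in mm/s. With f_stop (N) it stops when the force on the tool has changed by that much, and returns True; else False.
- env.move_joints(angles): joint-space move.
- set_gripper(opening): finger opening in mm; the grip force is fixed at half the most; returns when the fingers have stopped.
- env.hold(seconds).
- env.ik(position, orientation): joint angles nearest the present ones, or None.
- env.read_state(): the state.
- viewer.camera(name): name is "scene" or "top"; returns the picture (480x640x3 uint8, blue, green, red); there is no depth.
- viewer.camera_params(name): a dict with "fx", "fy", "cx", "cy" (pixels), "pose" (4x4, takes a point from camera to world coordinates). Camera axes: x right, y up, looking along -z (the intrinsics and any distortion apply to the point x, -y, -z); pixel columns grow to the right and rows downward; lengths in mm; the calibration is good to about 2 mm. A picture is of the moment at which its call begins. camera_params takes no time and is no camera call.
A pose or a line that the arm cannot do raises env.IKError and nothing moves.
- workorder.sign_off(): hands the job in; it is judged then, once.
The state is a dict: "time_s": time; "qpos": joint angles; "dq": joint speeds; "tau": joint torques, N m; "tool_pos": TCP position; "orientation": TCP orientation; "force": force on the tool from outside, world axes, zero at the start; "wrist_torque": the same for the moment, N m; "width": finger opening in mm; "grip_force": force on a finger pad.
Only numpy, scipy, OpenCV 4.12 (cv2) and the standard library are available. Lean on these libraries where they do the work, as an engineer would, in place of code of your own. Each camera call takes 0.05 s, during which the arm holds its last target. There are 200 camera calls.

TASK

Check the two spring corners of the small tilt table with closed fingers, grasping nothing: first press the pad on its left corner down until that corner's pointer stands level with its brass mark, hold it there for a good second without going past the mark, and let the corner come fully back up. Then do the same with the pad on the front corner and its own pointer and mark, and take the hand away. Leave the table where it stands, the marks where they are set, and the things round it alone.

Things in the scene. Friction and masses are not known exactly. Their poses are not given: they have to be found in the camera images.
- tilt_table: the loose tilt table, 3 kg, turned by up to 26 degrees: round grey base 200 mm across, 18 mm high, with two upright white scale boards 130 mm high, under a square aluminium plate (142 mm sides, 10 mm thick) that lies cornerwise on a ball pivot at (0, 0, 68) mm. Origin: centre of the base disc's underside; x points from the front to the back corner, y to the left corner, z up
- pad_left: black round pad, 26 mm across and 8 mm high, on the left corner of the plate; origin at the centre of its underside, z axis out of its top
- pad_front: black round pad, 26 mm across and 8 mm high, on the front corner (nearest the robot); origin at the centre of its underside, z axis out of its top
- pad_left_top (a point): centre of the top of the left pad, where to press: at (0, 80, 86) mm in the table's frame when up. A spring holds it up: 2 N starts it moving, about 9 N takes it fully down (24 mm). Pressing it raises the right-hand pointer (1.7 mm for each mm of the pad)
- pad_front_top (a point): centre of the top of the front pad, where to press: at (-80, 0, 86) mm in the table's frame when up. Same spring. Pressing it raises the back pointer (1.7 mm for each mm of the pad)
- tip_left (a point): tip of the thin pointer that shows the left corner. It runs out from the plate's right corner, ends 135 mm from the pivot, at (0, -135, 68) mm in the table's frame at rest, and rises up to 40 mm in front of its scale board as the left pad goes down
- tip_front (a point): tip of the thin pointer that shows the front corner. It runs out from the plate's back corner and ends in a crossbar 14 mm wide, 135 mm from the pivot, at (135, 0, 68) mm in the table's frame at rest; it rises up to 40 mm in front of its scale board as the front pad goes down
- mark_left_point (a point): point of the brass wedge on the right-hand scale board, just right of the pointer's tip (its 12 mm runner is on the board's right edge): the mark for the left corner, set 14 to 32 mm above the pointer's rest height. The pointer is on the mark when its tip is at the same height within 4 mm; more than 9 mm above is past it
- mark_front_point (a point): point of the brass wedge on the back scale board, just right of the pointer's crossbar: the mark for the front corner, likewise 14 to 32 mm above rest, same tolerance
- corner_left (a joint): tilt of the plate at its left corner, rad: 0 up at rest, grows as the left pad is pressed, 0.30 at the stop; springs back by itself
- corner_front (a joint): tilt of the plate at its front corner, rad: 0 up at rest, grows as the front pad is pressed, 0.30 at the stop; springs back by itself
- bottle: bystander: white dropper bottle with a pointed cap, 25 mm across and 58 mm high, standing between the two pads outside the base; origin at the centre of its underside
- clamp: bystander: small steel stone clamp, 14 x 64 x 11 mm, lying left of the base; origin at the centre of its underside
- tape: bystander: roll of masking tape, 78 mm across and 19 mm high, lying between the two scale boards; origin at the centre of its underside

How it is judged (in metres and radians):
On the way, in this order (a step that is already met when the one before it is completed fails the run):
1. the left pad is pressed by the fingers and its pointer stands on its mark (z of tip_left in the frame of mark_left_point between -0.004 and 0.004 m and contact force between the fingers and pad_left above 0.5 N), for 0.6 s.
2. the left corner is back up (value of joint corner_left below 0.025 rad), for 0.2 s.
3. the front pad is pressed by the fingers and its pointer stands on its mark (z of tip_front in the frame of mark_front_point between -0.004 and 0.004 m and contact force between the fingers and pad_front above 0.5 N), for 0.6 s.
4. the front corner is back up (value of joint corner_front below 0.025 rad), for 0.2 s.
At the end, for the whole second after the job is handed in: Left corner pressed by its pad with the pointer tip within 4 mm of its mark's height for 0.6 s, then back up (tilt under 0.025 rad); then the front corner likewise; at the end both corners are up, the table and marks have moved less than 15 mm and the bottle, clamp and tape less than 20 mm (value of joint each of corner_left, corner_front below 0.025 rad and distance of each of tilt_table, mark_left_point, mark_front_point from where it was at the start of the episode below 0.015 m and linear speed of tilt_table below 0.01 m/s and distance of each of bottle, clamp, tape from where it was at the start of the episode below 0.02 m); the robot touches nothing.
It fails at once if the left pointer goes more than 9 mm past its mark (z of tip_left in the frame of mark_left_point above 0.009 m).
It fails at once if the front pointer goes more than 9 mm past its mark (z of tip_front in the frame of mark_front_point above 0.009 m).
It fails at once if the table is shifted, lifted or tipped (distance of tilt_table from where it was at the start of the episode above 0.015 m or angle between tilt_table's own z axis and vertical above 0.08 rad).
It fails at once if a mark is shifted (distance of any of mark_left_point, mark_front_point from where it was at the start of the episode above 0.015 m).
It fails at once if a bystander is moved or lifted (distance of any of bottle, clamp, tape from where it was at the start of the episode above 0.02 m).
It also fails if it takes over 51 s, if anything falls off the work surface, if the arm or the gripper's body presses on something with over 40 N, if the wrist force passes 120 N, or if a joint passes its speed limit or range.

## Working session

There is one attempt and no reset: what is moved stays moved. The work goes in short steps, each a Python script; the robot and the scene stay as the last script left them, time stands still between calls to the robot, and variables do not carry over. Pictures are saved under pics/ and viewed, at most 10 in all, crops included, and the job is handed in when it is done.

```bash
mkdir -p pics; ls; python3 - <<'E'
from station import env, set_gripper, viewer, workorder
import cv2
for n in("scene","top"):
    cv2.imwrite(f"pics/{n}0.png",viewer.camera(n)); p=viewer.camera_params(n); print(n,{k:(v.tolist() if hasattr(v,'tolist') else v) for k,v in p.items()})
s=env.read_state();print(s["time_s"],s["orientation"],s["width"])
E
```

```text
pics
scene {'fx': 618.9146214252411, 'fy': 618.9146214252411, 'cx': 322.7094166346289, 'cy': 233.86442817617242, 'pose': [[-0.5946528861220998, 0.5273111398656115, -0.6069027160923622, 129.09881754219475], [-0.8039574177128492, -0.39597406838567134, 0.4436857082108766, 316.8650782190563], [-0.006357321066648166, 0.7517629273512555, 0.6594028249326251, 651.1899897080568], [0.0, 0.0, 0.0, 1.0]]}
top {'fx': 455.06297051428095, 'fy': 455.06297051428095, 'cx': 322.23756513049335, 'cy': 238.79351708497677, 'pose': [[0.013258939460431272, 0.9972106160463186, -0.07345194190017539, 573.8614322909489], [-0.9998908168576222, 0.012743594700632162, -0.0074803180348989645, -62.12982886622567], [-0.006523410778253789, 0.07354310327031449, 0.99727070400829, 930.6894850890833], [0.0, 0.0, 0.0, 1.0]]}
0.1 [ 1.90236188e-01  9.81738102e-01 -6.89099221e-04 -1.30828475e-04] 87.6276880442103
```

View pics/scene0.png

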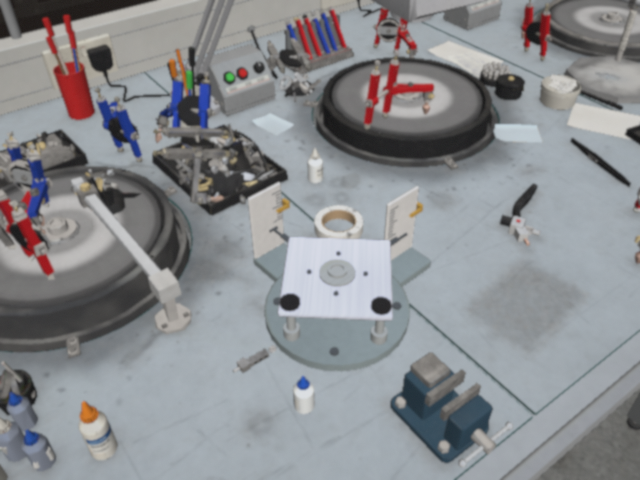

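View pics/top0.png

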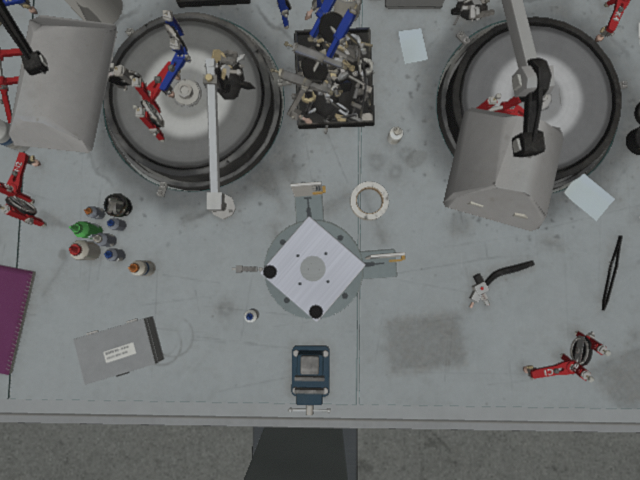

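Scene view: left pad at (290,302), front pad at (381,305), and brass wedges at about (284,205) on the back board and (417,209) on the right board. Top view: left pad at (270,271), front pad at (316,311). Next I measure the pads and zoom in on the marks.

```bash
cat > h.py <<'E'
import numpy as np, cv2
from station import env, set_gripper, viewer, workorder
P={n:viewer.camera_params(n) for n in("scene","top")}
def proj(n,X):
    p=P[n]; T=np.linalg.inv(np.array(p["pose"])); c=T[:3,:3]@np.asarray(X,float)+T[:3,3]
    return np.array([p["cx"]+p["fx"]*c[0]/-c[2], p["cy"]+p["fy"]*-c[1]/-c[2]])
def ray(n,u):
    p=P[n]; T=np.array(p["pose"]); d=T[:3,:3]@np.array([(u[0]-p["cx"])/p["fx"],-(u[1]-p["cy"])/p["fy"],-1]); return T[:3,3],d
def at_z(n,u,z):
    o,d=ray(n,u); return o+d*(z-o[2])/d[2]
def blob(img,c,r=14,t=60):
    x,y=c; w=img[y-r:y+r,x-r:x+r].max(2)<t
    k,l,s,ce=cv2.connectedComponentsWithStats(w.astype(np.uint8)); i=1+np.argmax(s[1:,4]); return ce[i]+[x-r,y-r],s[i]
E
python3 - <<'E'
from h import *
s=cv2.imread("pics/scene0.png");t=cv2.imread("pics/top0.png")
r={}
for n,im,c in(("scene",s,dict(L=(290,302),F=(381,305))),("top",t,dict(L=(270,271),F=(316,311)))):
    for k,v in c.items():
        b,st=blob(im,v); print(n,k,b.round(1),st, at_z(n,b,84).round(1)); r[n,k]=at_z(n,b,84)
for n in P:
    L,F=r[n,"L"],r[n,"F"]; d=L-F; print(n,np.hypot(*d[:2]),"yaw",np.degrees(np.arctan2(d[1],d[0])-np.pi/4))
cv2.imwrite("pics/c0.png",cv2.resize(s[180:270,240:440],None,fx=4,fy=4,interpolation=cv2.INTER_CUBIC))
E
```

```text
scene L [289.3 301.8] [  5   7  17  15 196] [573.6  43.9  84. ]
scene F [380.9 305.4] [  6   8  17  14 199] [501.2 -42.7  84. ]
top L [269.4 271.3] [  8   9  12  12 122] [574.4  41.6  84. ]
top F [315.5 311.5] [  8   9  12  12 119] [501.7 -45.1  84. ]
scene 112.84867502695259 yaw 5.123264553113654
top 113.10835405127506 yaw 5.044150212713476
```

View pics/c0.png

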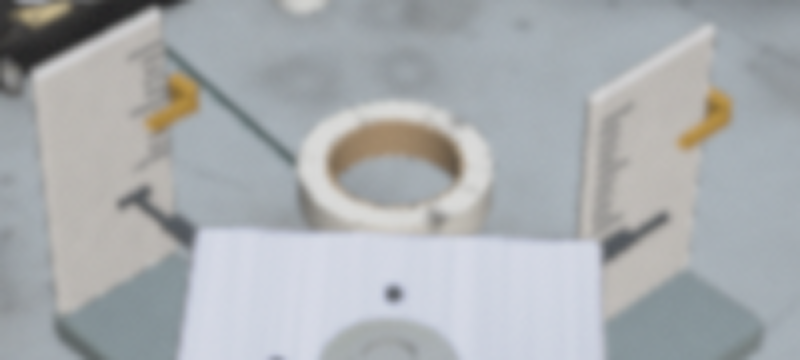

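```bash
cat >> h.py <<'E'
yaw=np.radians(5.08); R=np.array([[np.cos(yaw),-np.sin(yaw),0],[np.sin(yaw),np.cos(yaw),0],[0,0,1]])
C=np.array([(574+501.45)/2,(42.75-43.9)/2,0])-R@[-40,40,0]
def W(p): return C+R@np.asarray(p,float)
def T(X): return R.T@(np.asarray(X)-C)
E
python3 - <<'E'
from h import *
print(C)
for k,p in dict(tipL=(0,-135,68),tipF=(135,0,68)).items(): print(k,[proj(n,W(p)).round(1) for n in P])
for k,u,ax in(("L",(410.7,216.5),1),("F",(277.5,211.7),0)):
    o,d=ray("scene",u); o=T(o); d=R.T@d
    for D in(135,138,141): 
        v=(-D if ax==1 else D); print(k,D,(o+d*(v-o[ax])/d[ax]).round(1))
t=cv2.imread("pics/top0.png")
f=lambda a:cv2.resize(a,None,fx=8,fy=8,interpolation=cv2.INTER_CUBIC)
cv2.imwrite("pics/c1.png",np.hstack([f(t[170:220,285:335]),f(t[235:285,360:410])]))
E
```

```text
[581.10974569 -36.87601709   0.        ]
tipL [array([407.1, 234.2]), array([383.1, 262.9])]
tipF [array([274. , 229.6]), array([306.7, 197.9])]
L 135 [  -2.9 -135.   102.5]
L 138 [  -0.6 -138.    99.4]
L 141 [   1.8 -141.    96.3]
F 135 [135.   -8.5  96.6]
F 138 [138.  -10.7  93.6]
F 141 [141.  -12.8  90.6]
```

View pics/c1.png

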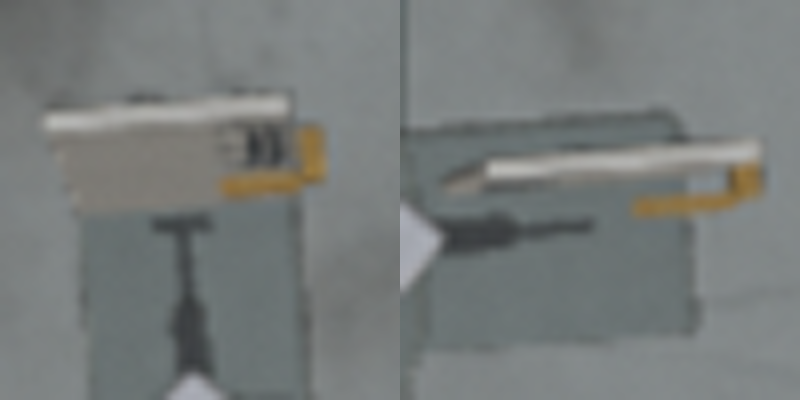

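Top view: left wedge point at (388.6,260.6) and front wedge point at (312.3,193.1), each lying just outward or to the right of its pointer tip. I triangulate these relative to the tips.

```bash
python3 - <<'E'
from h import *
from scipy.optimize import least_squares
M=dict(L=((0,-135,68),(406.75,234.2),(410.7,216.5),(384.1,263.2),(389,261)),F=((135,0,68),(273.7,229.5),(277.5,211.7),(307.9,198.1),(312.75,193.5)))
for k,(p,ts,ms,tt,mt) in M.items():
    a=proj("scene",W(p))+np.subtract(ms,ts); b=proj("top",W(p))+np.subtract(mt,tt)
    f=lambda x:np.r_[proj("scene",W(x))-a,proj("top",W(x))-b]
    s=least_squares(f,np.array(p)+[0,0,25.]); 
    h=s.x[2]-68; print(k,s.x.round(1),s.fun.round(2),"rise",h.round(1),"tilt",np.arcsin(h/135).round(3),"pad",(80*h/135).round(1))
for q in((0,80),(-80,0)): print(W((*q,86)))
E
```

```text
L [   2.3 -141.4   95.8] [-0.41 -0.    0.39  0.37] rise 27.8 tilt 0.208 pad 16.5
F [138.2 -10.8  93.3] [-0.27 -0.03  0.28  0.22] rise 25.3 tilt 0.188 pad 15.0
[574.02601709  42.80974569  86.        ]
[501.42398291 -43.95974569  86.        ]
```

```bash
cat >> h.py <<'E'
Q=np.array([0.19023619,0.9817381,0,0]); Q/=np.linalg.norm(Q)
PAD=dict(L=W((0,80,86)),F=W((-80,0,86)))
def tiltpts(k,a):
    c,s=np.cos(a),np.sin(a); r=np.arange(112,135.1,1)
    if k=="L": L=[(0,-x*c,68+x*s) for x in r]
    else: L=[(x*c,0,68+x*s) for x in r]+[(135*c,y,68+135*s) for y in np.arange(-6,6.1,1)]*1
    return L
OFF=dict(L=(-.7,-.3),F=(-.6,-.5))
def tilt(k,img=None):
    img=viewer.camera("scene") if img is None else img
    g=cv2.cvtColor(img,cv2.COLOR_BGR2GRAY).astype(np.float32); A=np.arange(-.04,.31,.004); S=[]
    for a in A:
        uv=np.array([proj("scene",W(p)) for p in tiltpts(k,a)],np.float32)+np.float32(OFF[k])
        S.append(cv2.remap(g,uv[:,:1].copy(),uv[:,1:].copy(),cv2.INTER_LINEAR).mean())
    i=int(np.argmin(S)); return round(float(A[i]),3), round(float(S[i])), round(float(np.median(S)))
E
python3 - <<'E'
from h import *
im=cv2.imread("pics/scene0.png"); print(tilt("L",im),tilt("F",im))
set_gripper(0)
p=PAD["L"]
env.reach([p[0],p[1],86+80+50],Q.tolist())
env.move_l([p[0],p[1],86+80+8],rate=60)
s=env.read_state(); print(s["time_s"],s["tool_pos"],s["force"],s["width"])
im=viewer.camera("scene"); print(tilt("L",im)); cv2.imwrite("pics/s1.png",im)
E
```

```text
(0.008, 109, 186) (-0.0, 104, 171)
4.5833 [574.23001343  42.77814306 174.09813743] [-0.38723472 -0.57618746 -0.14640943] 0.12732708477837
(0.008, 117, 199)
```

View pics/s1.png

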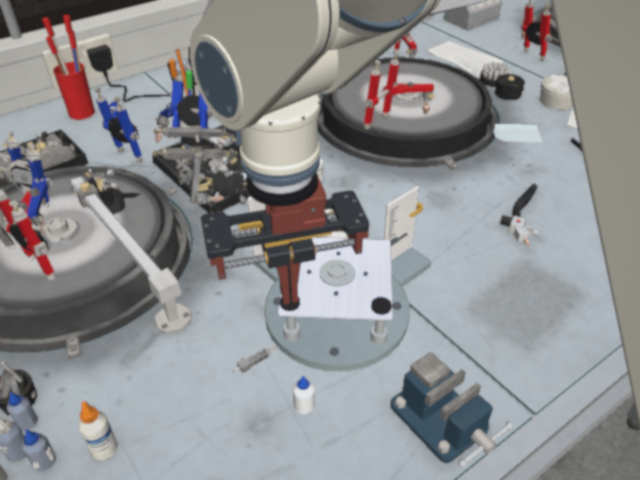

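The fingers stand over the left pad at (290,300), and the right-hand board and its pointer are visible. Now I press in steps.

```bash
python3 - <<'E'
from h import *
p=PAD["L"]
for d in(4,8,11):
    env.move_l([p[0],p[1],166-d],rate=30); env.hold(.2)
    s=env.read_state(); im=viewer.camera("scene"); print(d,s["time_s"],(s["tool_pos"][2]-80).round(1),s["force"].round(1),tilt("L",im))
cv2.imwrite("pics/c2.png",cv2.resize(im[180:270,340:440],None,fx=6,fy=6,interpolation=cv2.INTER_CUBIC))
E
```

```text
4 5.3833 82.3 [0.  3.7 4. ] (0.056, 116, 198)
8 5.9167 78.2 [1.3 4.1 4.9] (0.108, 115, 199)
11 6.4167 75.3 [0.6 6.5 6.8] (0.144, 115, 198)
```

View pics/c2.png

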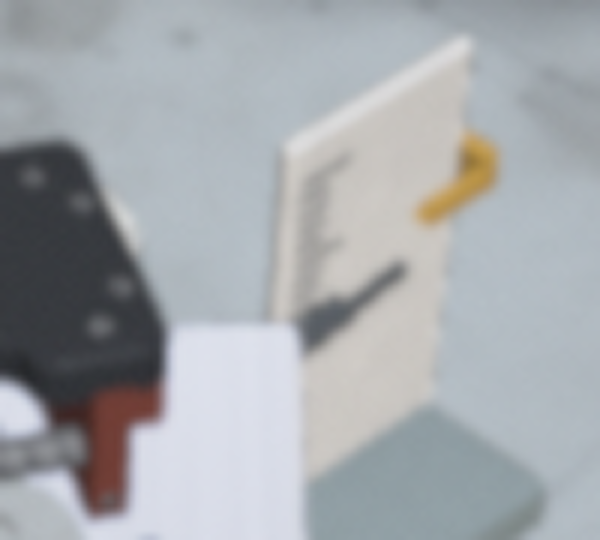

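```bash
python3 - <<'E'
from h import *
p=PAD["L"]
d=14
for i in range(4):
    env.move_l([p[0],p[1],166-d],rate=30); env.hold(.2)
    s=env.read_state(); im=viewer.camera("scene"); t=tilt("L",im); print(d,s["time_s"],(s["tool_pos"][2]-80).round(1),s["force"].round(1),t)
    if abs(t[0]-.212)<.005: break
    d+=np.clip((.212-t[0])/.0125,-2,2)
env.hold(1.3)
im=viewer.camera("scene"); print(tilt("L",im))
b=lambda q:proj("scene",W(q)); print("pred mark-tip",b((2.3,-141.4,95.8))-b((0,-135*np.cos(.208),95.8)))
cv2.imwrite("pics/c3.png",cv2.resize(im[180:270,340:440],None,fx=6,fy=6,interpolation=cv2.INTER_CUBIC))
E
```

```text
14 6.9167 72.4 [-0.2  3.3  6.7] (0.184, 116, 197)
16.0 7.4167 70.5 [0.3 4.4 7.2] (0.208, 115, 196)
(0.208, 115, 196)
pred mark-tip [ 3.29836708 -3.63466326]
```

View pics/c3.png

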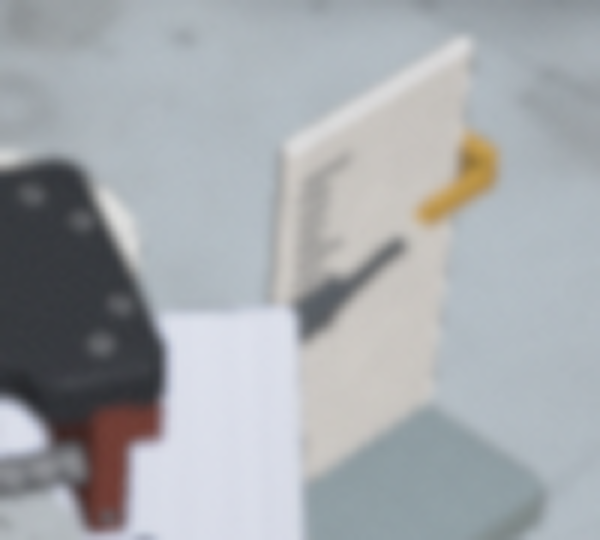

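Tip at (407,220) sits just below level with the wedge point at (409.3,215.6), since my model predicts an offset of (3.3,-3.6) px when level. It is within tolerance and perhaps 1 mm low. I nudge up slightly, hold, release and go to the front pad.

```bash
python3 - <<'E'
from h import *
p=PAD["L"]
env.move_l([p[0],p[1],166-16.7],rate=20); env.hold(1.1)
cv2.imwrite("pics/top_L.png",viewer.camera("top")); print(tilt("L"))
env.move_l([p[0],p[1],166+15],rate=40); env.hold(.4); print("L up",tilt("L"))
env.move_l([p[0],p[1],216],rate=100)
p=PAD["F"]
env.move_l([p[0],p[1],216],rate=100)
env.move_l([p[0],p[1],174],rate=60)
im=viewer.camera("scene"); s=env.read_state(); print(s["time_s"],s["force"].round(1),tilt("F",im))
for d in(4,8,10):
    env.move_l([p[0],p[1],166-d],rate=30); env.hold(.2)
    s=env.read_state(); im=viewer.camera("scene"); print(d,s["time_s"],(s["tool_pos"][2]-80).round(1),s["force"].round(1),tilt("F",im))
cv2.imwrite("pics/c4.png",cv2.resize(im[180:330,230:430],None,fx=4,fy=4,interpolation=cv2.INTER_CUBIC))
E
```

```text
(0.216, 116, 196)
L up (0.008, 117, 199)
14.3417 [-0.6 -0.3 -0.5] (-0.0, 110, 181)
4 15.0917 82.1 [-2.1 -0.8  3.4] (0.052, 109, 178)
8 15.625 78.1 [-4.  -1.6  5.3] (0.104, 108, 178)
10 16.125 76.1 [-4.4 -0.9  5.6] (0.128, 106, 176)
```

View pics/c4.png

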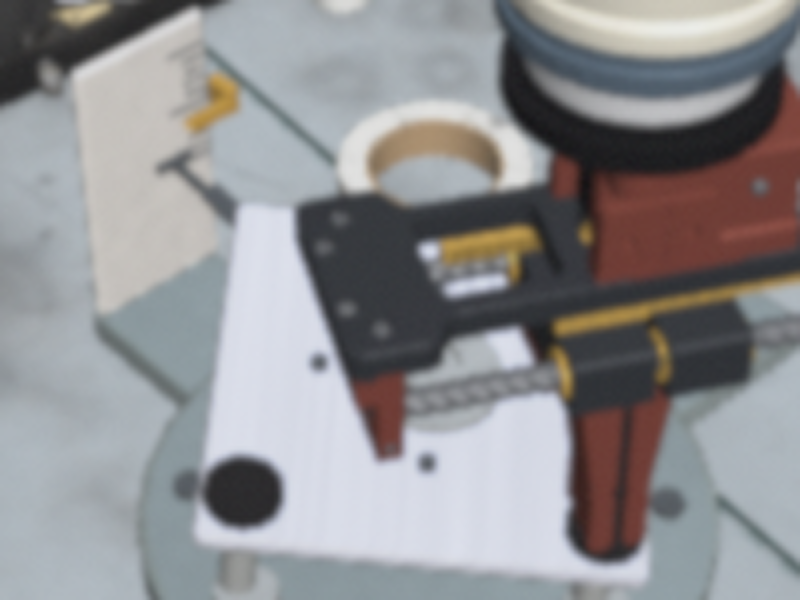

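The back pointer's crossbar at (273,220) is below the wedge point at (277.5,211.7), and the fingers are on the front pad. I continue.

```bash
python3 - <<'E'
from h import *
p=PAD["F"]
d=13
for i in range(4):
    env.move_l([p[0],p[1],166-d],rate=30); env.hold(.2)
    s=env.read_state(); im=viewer.camera("scene"); t=tilt("F",im); print(d,s["time_s"],(s["tool_pos"][2]-80).round(1),s["force"].round(1),t)
    if abs(t[0]-.188)<.005: break
    d+=np.clip((.188-t[0])/.0125,-2,2)
env.hold(1.2)
im=viewer.camera("scene"); tp=viewer.camera("top")
b=lambda q,n="scene":proj(n,W(q)); m=(138.2,-10.8,93.3); q=(135*np.cos(.188),0,93.3); print("pred mark-tip",b(m)-b(q),b(m,"top")-b(q,"top"))
f=lambda a:cv2.resize(a,None,fx=8,fy=8,interpolation=cv2.INTER_CUBIC)
cv2.imwrite("pics/c5.png",np.hstack([f(im[190:240,255:305]),f(tp[170:220,285:335])]))
E
```

```text
13 16.625 73.2 [-3.8 -0.2  6.8] (0.168, 107, 174)
14.6 17.125 71.6 [-3.  -1.2  8.6] (0.188, 105, 171)
pred mark-tip [ 3.54010048 -5.09418635] [ 5.57410108 -3.40330226]
```

View pics/c5.png

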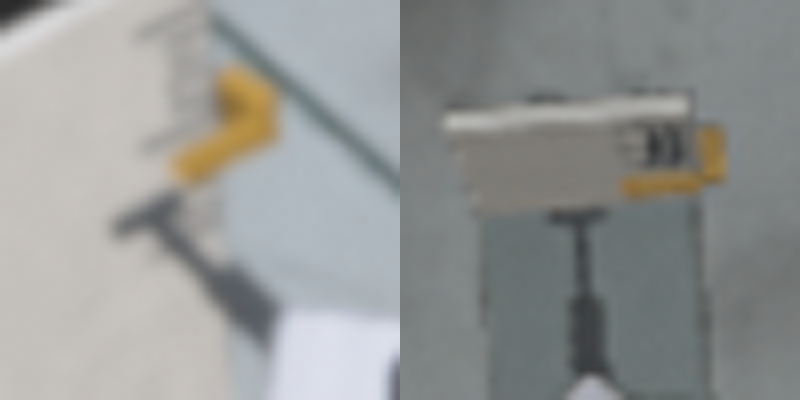

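The mark-to-tip offsets are (3.9,-5.1) px in the scene view and (5.5,-3.5) px in the top view. My level predictions were (3.5,-5.1) and (5.6,-3.4), so the front pointer is on its mark. I release and check the left hold from the saved top picture.

```bash
python3 - <<'E'
from h import *
p=PAD["F"]
env.hold(.4)
env.move_l([p[0],p[1],181],rate=40); env.hold(.4)
env.move_l([p[0],p[1],260],rate=100); env.hold(.3)
im=viewer.camera("scene"); s=env.read_state(); print(s["time_s"],s["force"].round(1),tilt("F",im),tilt("L",im))
print("padL",blob(im,(290,302))[0], blob(cv2.imread("pics/scene0.png"),(290,302))[0])
b=lambda q,n="top":proj(n,W(q)); m=(2.3,-141.4,95.8)
for a in(.2,.216): q=(0,-135*np.cos(a),68+135*np.sin(a)); print(a,b(m)-b(q),b(m,"scene")-b(q,"scene"))
f=lambda a:cv2.resize(a,None,fx=8,fy=8,interpolation=cv2.INTER_CUBIC)
cv2.imwrite("pics/c6.png",np.hstack([f(cv2.imread("pics/top_L.png")[235:285,360:410]),f(im[190:240,385:435])]))
E
```

```text
21.4583 [ 0.7 -0.3  0.3] (-0.0, 110, 182) (0.308, 104, 139)
padL [289.31914894 301.91489362] [289.32142857 301.79591837]
0.2 [ 4.91179386 -1.64012548] [ 3.2505023  -4.10522857]
0.216 [ 5.00753071 -1.63424085] [ 3.34118061 -3.08101821]
```

View pics/c6.png

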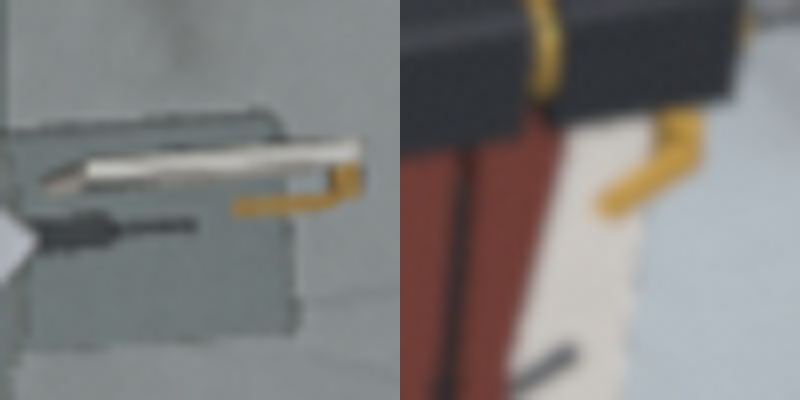

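Top view during the left hold: the mark-to-tip offset is (4.75,-2.1) px against (5.0,-1.6) predicted, so the left hold was within about 1 mm. The left pointer is back at rest, and the odd left reading comes from the gripper blocking the view.

```bash
python3 -c "
from station import workorder
print(workorder.sign_off())"
```

```text
the job is handed in; nothing more can be done
None
```

I pressed the left pad, then the front pad, to its mark, held each for over a second, and let each corner spring fully back up. By the camera measurements both pointers were level with their marks within about 1–2 mm. The hand is clear, and I handed the job in after about 21.5 s on the robot's clock; sign-off returned no verdict.

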